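# Clamp the bracket in the bench fixture

### The arm

A 6-joint arm with a two-finger parallel gripper is mounted at the origin on the work surface. World frame = base frame: x ahead of the robot, y to its left, z up, the work surface at z = 0. Lengths are in m, angles in rad, forces in N, time in s.
With the tool pointing down it reaches from about 0.35 to 0.975 m from the base axis. Payload 4.9 kg.
Tool frame: the origin (TCP) lies midway between the tips of the shut fingers; the grasp point (between the pads) lies ctrl.tcp_to_grasp behind it (ctrl.tcp_to_grasp is the distance from the TCP to the grasp point, in m); z points along the fingers, y is the direction in which the jaws open and shut (so a half turn about z gives the same grasp; the last joint's range is limited). The gripper opens to 85 mm and grips with 20 to 120 N. Pads are 22 mm wide; open, the fingers measure 114 mm over their backs; the gripper's body (76 mm by 85 mm) begins 54 mm behind the grasp point. The pads swing forward as they close: fully open they stand 13 mm farther back than shut.
Start: joints at [-1.316, 0.053, 1.613, -0, 1.476, -0.119], TCP at [0.228, -0.582, 0.201] pointing down, gripper open.
Joint ranges: [-3.01, 3.01], [-1.01, 2.22], [0.06, 2.58], [-1.02, 4.17], [0.09, 2.62], [-3.14, 3.14]. Speed limits (rad/s): [2.57, 2.57, 3.14, 3.14, 3.14, 3.14].

### API

Orientations are given as a rotation vector (axis times angle).
In Python, from station import ctrl, get_image, calibration, finish_job, models gives the robot as it stands.
- The arm moves only by the shell command python3 -m creep 'ROWS' [FORCE]. ROWS is JSON, a list of rows, each a list of 7 numbers: the opening, from 0 (shut) to 1 (fully open), then the shift along the tool's x, y, z in m, then the turn, a rotation vector about the tool's x, y, z in degrees. A call has 1 to 20 rows; each row shifts and turns the commanded pose from where the row before left it, along the tool's axes as they then stand; what a row does not reach is not made up. A row lasts 1/10 s, in which the tool goes at most 50 mm and 8.59 degrees, less where a joint would pass 70% of its speed; a pose out of reach is approached as far as the arm can. A call with a gripper value outside its range is refused whole. The fingers move at their own pace and stop on an object; FORCE is the grip in N (left out, the last holds). Time passes only in rows, so rows that do not move let the fingers close. It gives the time, the measured TCP pose, the force and the opening at its end, in the units of the state.
- ctrl.get_obs(): the state, without advancing time (a new reading comes with each control period).
- get_image(name): name is "side" or "top" or "wrist"; returns the picture (420x560x3 uint8, red, green, blue); there is no depth.
- calibration(name): a dict with "mtx" (3x3 intrinsics, pixels), "k1" (the pictures are not rectified: a ray, as slopes to the right and down, at radius r is drawn at 1 + k1 r^2 times it, then the intrinsics apply), "R" (3x3) and "t" (3): a world point X has camera coordinates R X + t. Camera axes: x right, y down, z forward; pixel columns grow to the right and rows downward; lengths in m; the calibration is good to about 2 mm. A picture is of the moment at which its call begins: read the wrist's pose just before it. calibration takes no time and is no camera call; for the wrist camera it gives the pose at the moment of the call.
- finish_job(): hands the job in, once; it reports no verdict.
Trained networks look in the newest picture that a camera, given by its name, has taken for a name from the list of things; names that differ only in an ending like _2 or _b are one class to them, and where a whole thing is asked for, a point or a joint stands for the part that bears it (a point fixed in the world has none). Each returns a list of dicts, best first, with "conf" (0 to 1); they miss things now and then, are a little off and sometimes report something else, mostly with a low value. They report only what shows in the picture. A call takes as long as a camera call. They do not tell look-alikes from the thing itself.
- models.search_frame(camera, name): "extent" ([left, top, right, bottom] in pixels, round what is visible of it).
The state is a dict: "t": time; "q": joint angles; "dq": joint speeds; "effort": joint torques, N m; "tool_pos": TCP position; "tool_rot": TCP orientation; "contact_force": force on the tool from outside, world axes, zero at the start; "wrist_torque": the same for the moment, N m; "opening": finger opening in m.
Only numpy, scipy, OpenCV 4.12 (cv2) and the standard library are available. Lean on these libraries where they do the work, as an engineer would, in place of code of your own. Each camera call takes 0.05 s, during which the arm holds its last target. There are 200 camera calls.

### The job

On the clamping fixture, push the loose bracket along its channel with the fingertips, without lifting it, until it is fully home against the end stop. Then push the open toggle-clamp lever over its dead point, towards the channel, until it snaps into lock and the clamp's rubber foot presses on the bracket. Leave the other parts on the bench and on the fixture where they are, and finish with the hand clear of everything.

Things in the scene. Friction and masses are not known exactly. Their poses are not given: they have to be found in the camera images.
- fixture: Fixed dark steel base plate with channel, end stop and toggle clamp. Origin on the bench surface, straight below where the clamp foot comes down. z up; +y along the channel towards the end stop; +x the way the lever is pushed. In its frame (mm): plate x -105..95, y -140..70, top z 15; channel centred on x = 0; clamp cheeks x -90..-47, y +-20, top z 66.
- end_stop (a point): Centre of the stop's face at the closed end of the channel, fixture x 0, y 30, z 27 mm; stop top at z 39. The channel lies between two guide rails, each 10 mm wide, at fixture x +-26.5 to +-36.5 mm, y -130..30, rail tops at z 27 mm; it is open at the -y end.
- bracket: Loose bare-metal block 48 (x) x 80 (y) x 30 mm high with a steel boss 18 mm across, 22 mm high, on top at own y -22 mm; 0.25 to 0.5 kg. Origin at the centre of its underside, axes near parallel to the fixture's. Lies in the channel, 2.5 mm play each side, 25 to 50 mm short of the stop; push its flat end at own y -40 mm (2 to 5 N). Home: origin at fixture y = -10, z = 15 mm.
- clamp_lever (a joint): Lever angle, rad: 0 open (leans 0.45 back from vertical, away from the channel), 0.67 locked (0.22 past vertical, towards the channel). A spring drives it back to 0 below the dead point at 0.42 and snaps it on to 0.67 beyond. Torque 0.8 N m when open (about 10 N, pushed level at the tip), falling to nought at the dead point. Lever 95 mm long, 26 mm wide, black grip 13 mm thick.
- lever_tip (a point): Top end of the lever, 95 mm from its pivot axis, which is level along the fixture's y at fixture x = -74, z = 50 mm. Tip when open: fixture x = -115, y = 0, z = 136 mm; when locked: x = -53, y = 0, z = 143 mm.
- clamp_foot: Round black rubber foot, 16 mm across, sprung, at the end of the steel clamp arm. While the lever is open the arm stands steeply up (fixture x -65..-8, y +-8, up to z 130 mm; foot at x -18, z 109) and swings down as it closes. Origin 5 mm above the foot's lower face. Locked on the bracket: fixture x = 0, y = 0, z = 50 mm, pressing with about 3 N.
- collar: Bystander: steel collar 28 mm diameter, 22 mm high, on the fixture plate beyond the channel. Origin under its centre.
- bolt: Bystander: steel bolt standing on its head, 22 mm diameter, 45 mm high, on the fixture plate beyond the channel. Origin under its centre.
- plunger: Bystander: upright plunger, steel foot of 40 mm diameter and white rod, 114 mm high. Origin under its centre.
- jar: Bystander: white jar 70 mm diameter, 75 mm high. Origin under its centre.
- guard: Bystander: white folded plastic guard, 120 x 110 x 64 mm. Origin on its underside.
- screwdriver: Bystander: screwdriver lying on the bench.
- link_plate: Bystander: steel link plate 50 x 140 mm with a 24 mm boss, 42 mm high. Origin under its centre.
There are look-alikes about, which are no part of the job. Leave any green or red look-alike of the bracket alone.

How it is judged:
On the way, in this order (a step that is already met when the one before it is completed fails the run):
1. the bracket is home against the end stop (within 3.5 mm), flat in the channel, the clamp still open (y of bracket in the frame of fixture between -0.0135 and -0.0065 m and z of bracket in the frame of fixture below 0.018 m and angle between bracket's own z axis and vertical below 0.05 rad and value of joint clamp_lever below 0.3 rad), for 0.2 s.
2. the lever has snapped into lock with the foot pressing on the bracket (value of joint clamp_lever above 0.62 rad and contact force between clamp_foot and bracket above 1 N), for 0.2 s.
At the end, for the whole second after the job is handed in: The bracket lies flat and still against the end stop (within 3.5 mm), the lever is locked (joint above 0.62 rad) and at rest, the foot presses on the bracket with more than 1 N, and every bystander is within 20 mm of where it started (all of step 2 and y of bracket in the frame of fixture between -0.0135 and -0.0065 m and z of bracket in the frame of fixture below 0.018 m and angle between bracket's own z axis and vertical below 0.05 rad and velocity of joint clamp_lever below 0.05 rad/s and linear speed of bracket below 0.01 m/s and distance of each of collar, bolt, plunger, jar, guard, screwdriver, link_plate from where it was at the start of the episode below 0.02 m); the robot touches nothing.
It fails at once if the bracket is lifted more than 8 mm off the plate (z of bracket in the frame of fixture above 0.023 m).
It fails at once if the bracket is tipped by more than 0.2 rad (angle between bracket's own z axis and vertical above 0.2 rad).
It fails at once if the lever is pushed past its dead point before the bracket is home (value of joint clamp_lever above 0.46 rad and y of bracket in the frame of fixture below -0.016 m).
It fails at once if a bystander is knocked or carried more than 30 mm (distance of any of collar, bolt, plunger, jar, guard, screwdriver, link_plate from where it was at the start of the episode above 0.03 m).
It also fails if it takes over 51 s, if anything falls off the work surface, if the arm or the gripper's body presses on something with over 40 N, if the wrist force passes 120 N, or if a joint passes its speed limit or range.

## Working session

There is one attempt and no reset: what is moved stays moved. The work goes in short steps, Python scripts to look and compute and a shell command to move; the robot and the scene stay as the last step left them, time stands still between calls to the robot, and variables do not carry over. Pictures are saved under pics/ and viewed, about 8 in all and at most 12, crops included, and the job is handed in when it is done.

```bash
ls; mkdir -p pics; cat > h.py <<'E'
import numpy as np, cv2
from station import ctrl, get_image, calibration, finish_job, models
def save(n,f):
    im=get_image(n); cv2.imwrite('pics/'+f,im[:,:,::-1]); return im
def ray(c,u,v):
    K=np.array(c['mtx']);R=np.array(c['R']);t=np.array(c['t'])
    d=np.array([(u-K[0,2])/K[0,0],(v-K[1,2])/K[1,1]]);s=d.copy()
    for _ in range(20): s=d/(1+c['k1']*(s@s))
    return -R.T@t, R.T@np.array([s[0],s[1],1])
def atz(c,u,v,z):
    o,d=ray(c,u,v); return o+d*(z-o[2])/d[2]
def proj(c,X):
    p=np.array(c['R'])@np.array(X)+np.array(c['t']); s=p[:2]/p[2]; s=s*(1+c['k1']*(s@s))
    K=np.array(c['mtx']); return np.array([K[0,0]*s[0]+K[0,2],K[1,1]*s[1]+K[1,2]])
E
python3 - <<'E'
from h import *
a=save('top','top1.png');b=save('side','side1.png')
cv2.imwrite('pics/both.png',cv2.resize(np.vstack([a,b])[:,:,::-1],(400*2,600*2))[:, :] if 0 else np.hstack([a,b])[:,:,::-1][:, :])
for cam in('top','side'):
    c=calibration(cam); print(cam,np.round(-np.array(c['R']).T@np.array(c['t']),3),np.round(c['R'],2).tolist(),np.round(c['mtx'],0).tolist(),c['k1'])
    for n in('fixture','bracket','clamp_lever','clamp_foot','collar','bolt','plunger','jar'):
        print(n,[(np.round(d['extent']).tolist(),round(d['conf'],2)) for d in models.search_frame(cam,n)][:3])
E
```

```text
pics
top [ 0.413 -0.011  1.237] [[-0.03, -1.0, -0.0], [-0.99, 0.03, -0.11], [0.11, -0.0, -0.99]] [[385.0, 0.0, 283.0], [0.0, 385.0, 205.0], [0.0, 0.0, 1.0]] -0.08088393284100646
fixture [([219.0, 156.0, 300.0, 234.0], 0.6)]
bracket [([317.0, 169.0, 343.0, 191.0], 0.94), ([250.0, 183.0, 280.0, 206.0], 0.82), ([243.0, 247.0, 263.0, 274.0], 0.78)]
clamp_lever []
clamp_foot [([269.0, 174.0, 279.0, 185.0], 0.36)]
collar []
bolt [([243.0, 166.0, 253.0, 174.0], 0.55), ([222.0, 156.0, 298.0, 233.0], 0.22)]
plunger [([247.0, 168.0, 255.0, 175.0], 0.17)]
jar [([359.0, 148.0, 386.0, 172.0], 0.61)]
side [0.069 0.667 0.914] [[-0.83, -0.56, -0.0], [-0.4, 0.59, -0.7], [0.4, -0.58, -0.72]] [[469.0, 0.0, 276.0], [0.0, 469.0, 212.0], [0.0, 0.0, 1.0]] -0.04399633979754304
fixture [([195.0, 202.0, 299.0, 286.0], 0.94)]
bracket [([293.0, 268.0, 332.0, 299.0], 0.92), ([270.0, 168.0, 294.0, 192.0], 0.72), ([232.0, 214.0, 268.0, 239.0], 0.68)]
clamp_lever [([242.0, 238.0, 257.0, 258.0], 0.75), ([277.0, 130.0, 302.0, 161.0], 0.59)]
clamp_foot []
collar [([235.0, 209.0, 245.0, 221.0], 0.41)]
bolt [([245.0, 234.0, 262.0, 254.0], 0.75), ([151.0, 339.0, 211.0, 394.0], 0.63), ([205.0, 217.0, 216.0, 233.0], 0.39)]
plunger [([357.0, 151.0, 375.0, 190.0], 0.62)]
jar [([277.0, 129.0, 300.0, 162.0], 0.69), ([82.0, 270.0, 162.0, 342.0], 0.35)]
```

View pics/top1.png

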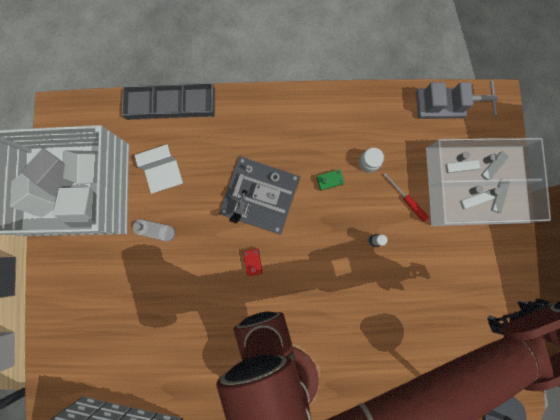

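View pics/side1.png

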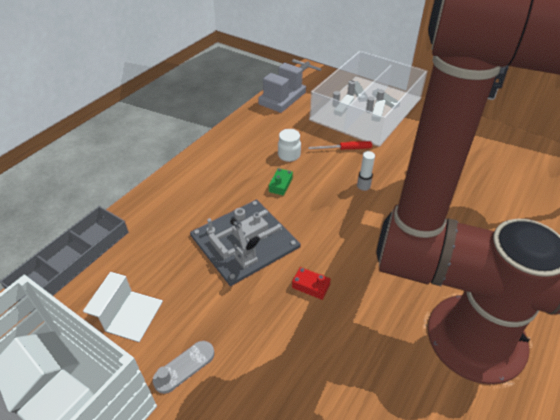

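The fixture sits near pixel (260,195) in top and (245,240) in side. The red and green look-alikes are at (254,262) and (330,180) in top. I'll zoom in on both.

```bash
python3 - <<'E'
from h import *
a=cv2.imread('pics/top1.png')[150:240,210:310];b=cv2.imread('pics/side1.png')[195:290,185:305]
cv2.imwrite('pics/z1.png',np.hstack([cv2.resize(a,(400,360),interpolation=2),cv2.resize(b,(400,360)) if 0 else cv2.resize(b,None,fx=360/95,fy=360/95,interpolation=2)[:,:400]]))
E
```

```text
(no output)
```

View pics/z1.png

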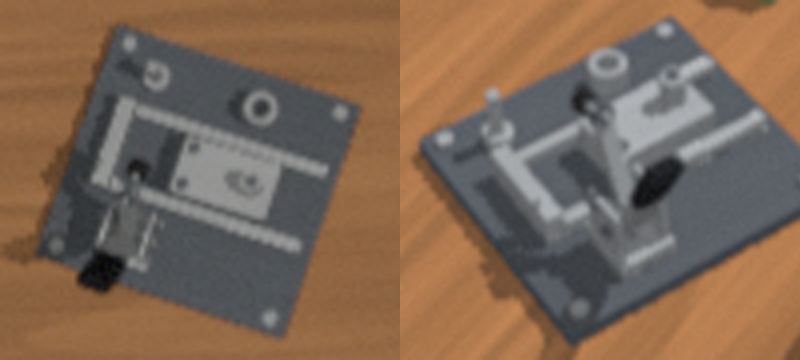

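Left crop (top view): the plate corners are at zoom (120,25), (358,103), (283,338), (40,258). The end stop is on the left, the lever grip at (100,272), and the bracket at about (225,175) with its push end at right. The bolt and collar are beyond the far rail. Next I fit the fixture pose.

```bash
cat >> h.py <<'E'
def fit(P,Q): # fixture xy -> world xy
    P=np.array(P);Q=np.array(Q);p=P-P.mean(0);q=Q-Q.mean(0)
    a=np.arctan2((p[:,0]*q[:,1]-p[:,1]*q[:,0]).sum(),(p*q).sum())
    R=np.array([[np.cos(a),-np.sin(a)],[np.sin(a),np.cos(a)]]);t=Q.mean(0)-R@P.mean(0)
    return a,t,np.linalg.norm(P@R.T+t-Q,axis=1)
E
python3 - <<'E'
from h import *
c=calibration('top')
z=[(120,25),(358,103),(283,338),(40,258)];P=np.array([(95,70),(95,-140),(-105,-140),(-105,70)])/1e3
Q=[atz(c,210+x/4,150+y/4,.015)[:2] for x,y in z]
a,t,r=fit(P,Q);print(a,np.degrees(a),t,r)
cs=calibration('side')
z=[(672,18),(572,342),(422,140)];P2=P[[1,3,0]]
Q=[atz(cs,185+(x-400)/3.79,195+y/3.79,.015)[:2] for x,y in z]
z2,t2,r2=fit(P2,Q);print(z2,t2,r2)
R=np.array([[np.cos(a),-np.sin(a)],[np.sin(a),np.cos(a)]])
# bracket top outline z=.045 : left edge/right edge mids
for x,y in [(185,135),(283,165),(268,218),(170,190)]:
    print(R.T@(atz(c,210+x/4,150+y/4,.045)[:2]-t))
o=ctrl.get_obs();print(o['tool_pos'],o['tool_rot'],o['opening'],ctrl.tcp_to_grasp)
from scipy.spatial.transform import Rotation as Ro
print(Ro.from_rotvec(o['tool_rot']).as_matrix().round(3))
c=calibration('wrist');T=Ro.from_rotvec(o['tool_rot']).as_matrix()
print('cam in tool',T.T@(-np.array(c['R']).T@c['t']-o['tool_pos']),(np.array(c['R'])@T).round(2),c['mtx'])
E
```

```text
-0.3413067361691712 -19.55543550187859 [0.59979971 0.09199441] [0.00279996 0.00383857 0.00238836 0.00328552]
-0.35357026420488374 [0.59619066 0.09678361] [0.00239448 0.00153843 0.00313558]
[ 0.02165595 -0.0155751 ]
[ 0.02288359 -0.09613752]
[-0.02043609 -0.09800294]
[-0.02327378 -0.01826636]
[ 0.22819742 -0.58179199  0.20070217] [-3.08683179e+00 -5.83674875e-01  2.78792522e-05] 0.08573299787105595 0.0187
[[ 0.931  0.365 -0.   ]
 [ 0.365 -0.931  0.   ]
 [-0.    -0.    -1.   ]]
cam in tool [ 0.08010588 -0.00067571 -0.17291068] [[ 0.    1.   -0.  ]
 [-0.95  0.   -0.31]
 [-0.31  0.    0.95]] [[370.84957771   0.         279.35837869]
 [  0.         370.84957771 208.6960207 ]
 [  0.           0.           1.        ]]
```

```bash
python3 -m creep '[[0,0,0,0,0,0,8.26],[0,0,0,0,0,0,8.26],[0,0,0,0,0,0,8.26],[0,0,0,0,0,0,8.26],[0,0,0,0,0,0,8.26],[0,0.009,-0.04,0,0,0,0],[0,0.009,-0.045,0,0,0,0],[0,0.009,-0.045,0,0,0,0],[0,0.009,-0.045,0,0,0,0],[0,0.009,-0.045,0,0,0,0],[0,0.009,-0.045,0,0,0,0],[0,0.009,-0.045,0,0,0,0],[0,0.009,-0.045,0,0,0,0],[0,0.009,-0.045,0,0,0,0],[0,0.009,-0.045,0,0,0,0],[0,0.009,-0.045,0,0,0,0],[0,0.009,-0.045,0,0,0,0],[0,0.009,-0.045,0,0,0,0],[0,0.001,-0.045,0,0,0,0],[0,0,0,0,0,0,0]]'
python3 - <<'E'
from h import *
o=ctrl.get_obs();print(o['t'],o['tool_pos'],o['tool_rot'],o['opening'],o['contact_force'])
c=calibration('wrist')
im=save('wrist','w1.png')
R=np.array([[.940,.340],[-.340,.940]]);t=np.array([.598,.094])
def f(x,y,z): return np.r_[R@np.array([x,y])/1e3+t,z/1e3]
d=im[:,:,::-1].copy()
for p,co in [((95,70,15),0),((95,-140,15),0),((-105,-140,15),0),((-105,70,15),0),((0,30,39),1),((24,-17,45),2),((24,-97,45),2),((-24,-97,45),2),((-24,-17,45),2),((-115,0,136),1)]:
    q=proj(c,f(*p));print(p,q.round(1));cv2.circle(d,tuple(int(v) for v in q.round()),2,[(0,0,255),(0,255,0),(255,255,0)][co],1)
cv2.imwrite('pics/w1d.png',cv2.resize(d,(800,600)))
E
```

```text
t: 2.9
tool_pos: [0.5529, -0.0298, 0.2007]
tool_rot: [-3.094, 0.533, -0.0]
contact_force: [0.3, -0.3, -0.1]
opening: 0.0006
2.9 [ 0.55290335 -0.02975582  0.20071771] [-3.09446118e+00  5.32579513e-01 -1.66548659e-04] 0.0005718393915830719 [ 0.27186575 -0.2832986  -0.09359386]
(95, 70, 15) [60.5 68.5]
(95, -140, 15) [289.6  68.8]
(-105, -140, 15) [286.7 267. ]
(-105, 70, 15) [ 92.6 265.4]
(0, 30, 39) [105.7 175.8]
(24, -17, 45) [151.3 151.3]
(24, -97, 45) [240.9 151.8]
(-24, -97, 45) [242.2 203.3]
(-24, -17, 45) [156.4 202.7]
(-115, 0, 136) [109.8 348.7]
```

View pics/w1d.png

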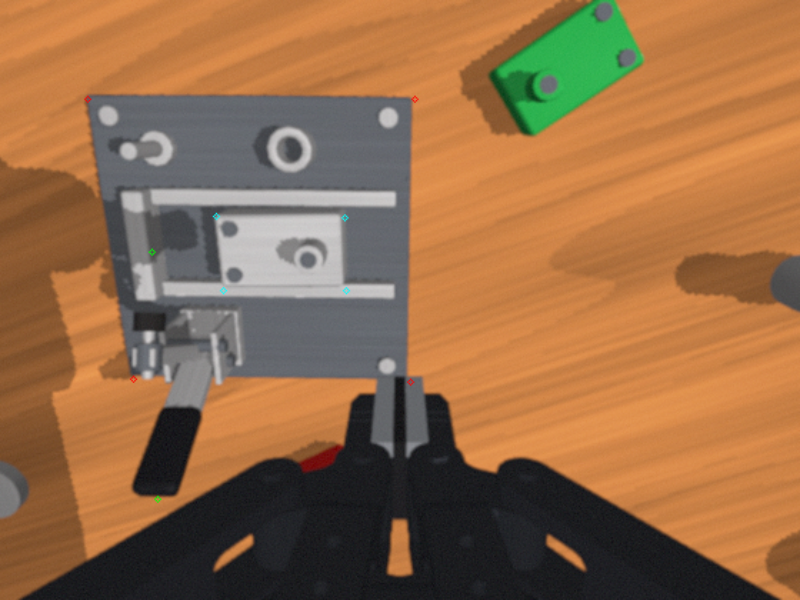

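The projected points match the picture within about 3 mm, so I shift the origin by (+2,+1) mm. The bracket end is at fixture y≈-97, roughly 47 mm short of the stop. Descending behind it.

```bash
python3 -m creep '[[0,0.002,0,0.035,0,0,0],[0,0,0,0.04,0,0,0],[0,0,0,0.04,0,0,0],[0,0,0,0.035,0,0,0],[0,0,0,0.015,0,0,0],[0,0,0,0.011,0,0,0],[0,0,0,0,0,0,0],[0,0,-0.005,0,0,0,0],[0,0,-0.005,0,0,0,0],[0,0,-0.004,0,0,0,0],[0,0,0,0,0,0,0]]'
```

```text
t: 4.05
tool_pos: [0.5594, -0.0212, 0.0258]
tool_rot: [-3.095, 0.541, -0.003]
contact_force: [-0.2, -0.3, 0.3]
opening: -0.0
```

```bash
python3 -m creep '[[0,0,-0.004,0,0,0,0],[0,0,-0.004,0,0,0,0],[0,0,-0.004,0,0,0,0],[0,0,-0.004,0,0,0,0],[0,0,-0.004,0,0,0,0],[0,0,-0.004,0,0,0,0],[0,0,-0.004,0,0,0,0],[0,0,-0.004,0,0,0,0],[0,0,-0.004,0,0,0,0],[0,0,-0.004,0,0,0,0],[0,0,-0.004,0,0,0,0],[0,0,0,0,0,0,0]]'
python3 - <<'E'
from h import *
R=np.array([[.940,.340],[-.340,.940]]);t=np.array([.600,.094])
o=ctrl.get_obs();print(R.T@(o['tool_pos'][:2]-t),R.T@o['contact_force'][:2])
E
```

```text
t: 5.25
tool_pos: [0.5736, 0.0203, 0.0247]
tool_rot: [-3.094, 0.542, -0.0]
contact_force: [0.2, -0.7, 0.1]
opening: -0.0
[ 0.00020959 -0.07829745] [ 0.38926701 -0.61344218]
```

```bash
python3 -m creep '[[0,0,-0.003,0,0,0,0],[0,0,-0.003,0,0,0,0],[0,0,-0.003,0,0,0,0]]'; python3 - <<'E'
from h import *
c=calibration('wrist')
im=save('wrist','w2.png')
R=np.array([[.940,.340],[-.340,.940]]);t=np.array([.600,.094])
o=ctrl.get_obs();print(R.T@(o['tool_pos'][:2]-t),R.T@o['contact_force'][:2])
a=save('top','top2.png')
cv2.imwrite('pics/z2.png',np.hstack([cv2.resize(im[40:340,0:350],(466,400)),cv2.resize(a[150:240,210:285],(333,400),interpolation=2)])[:,:,::-1])
E
```

```text
t: 5.55
tool_pos: [0.5765, 0.0282, 0.0247]
tool_rot: [3.094, -0.543, 0.0]
contact_force: [-0.9, -1.9, 1.1]
opening: -0.0003
[ 0.00026822 -0.06935329] [0.94566473 0.34445468]
```

View pics/z2.png

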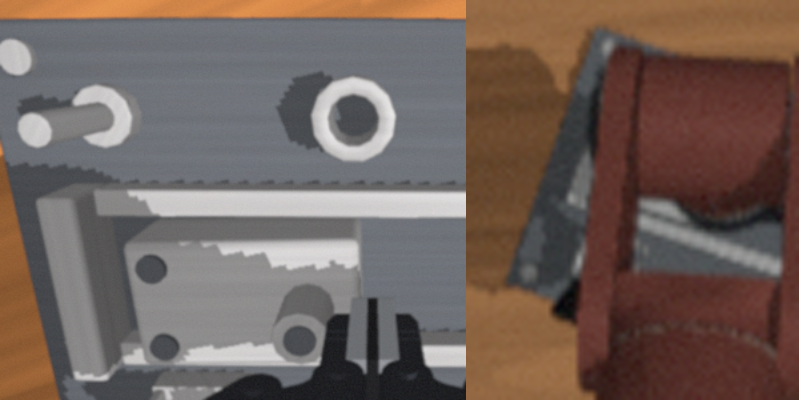

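The bracket's leading edge is at crop x≈130 against the stop at ≈115, so roughly 7–10 mm remain. I continue slowly and watch the force.

```bash
python3 -m creep '[[0,0,-0.002,0,0,0,0],[0,0,-0.002,0,0,0,0],[0,0,-0.002,0,0,0,0]]'; python3 -m creep '[[0,0,-0.0015,0,0,0,0]]'; python3 -m creep '[[0,0,-0.0015,0,0,0,0]]';
```

```text
t: 5.95
tool_pos: [0.5784, 0.0338, 0.0247]
tool_rot: [3.094, -0.542, -0.0]
contact_force: [0.2, -1.0, -0.0]
opening: 0.0001
t: 6.05
tool_pos: [0.579, 0.0353, 0.0247]
tool_rot: [3.094, -0.542, -0.0]
contact_force: [-0.1, -1.0, 0.2]
opening: 0.0002
t: 6.15
tool_pos: [0.5795, 0.0367, 0.0247]
tool_rot: [3.094, -0.542, -0.0]
contact_force: [0.4, -0.5, 1.0]
opening: 0.0002
```

```bash
for i in 1 2 3; do python3 -m creep '[[0,0,-0.0015,0,0,0,0]]' | egrep 'pos|force'; done; python3 - <<'E'
from h import *
im=save('wrist','w3.png')
cv2.imwrite('pics/z3.png',cv2.resize(im[120:340,0:330],(800,533))[:,:,::-1])
E
```

```text
tool_pos: [0.58, 0.0381, 0.0247]
contact_force: [-0.5, -0.8, 0.5]
tool_pos: [0.5805, 0.0395, 0.0247]
contact_force: [-0.2, -1.2, 0.6]
tool_pos: [0.581, 0.0409, 0.0247]
contact_force: [-0.4, -1.3, -0.1]
```

View pics/z3.png

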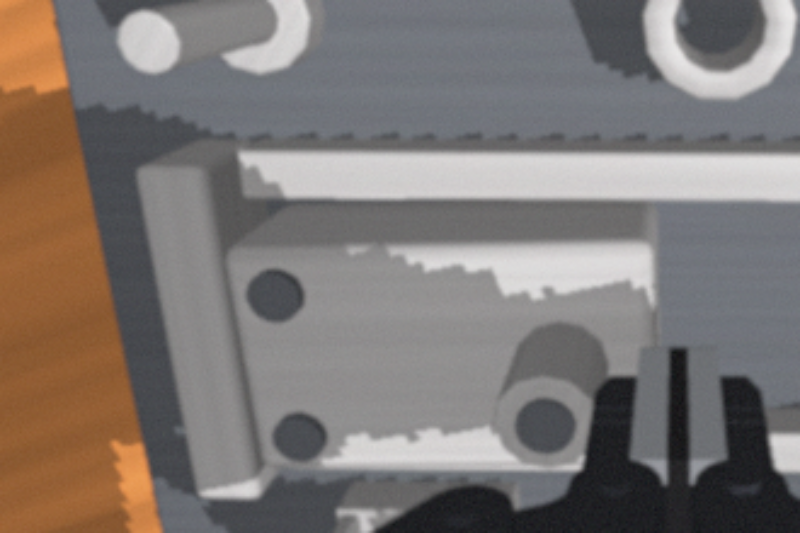

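The bracket's front edge (230,250) is now almost at the stop. I press on until the force jumps.

```bash
for i in 1 2; do python3 -m creep '[[0,0,-0.0015,0,0,0,0]]' | egrep 'pos|force'; done; python3 -m creep '[[0,0,-0.001,0,0,0,0]]' | egrep 'pos|force';python3 -m creep '[[0,0,-0.001,0,0,0,0]]' | egrep 'pos|force'
```

```text
tool_pos: [0.5815, 0.0422, 0.0247]
contact_force: [-0.9, -1.2, 0.4]
tool_pos: [0.582, 0.0437, 0.0247]
contact_force: [0.2, -0.4, -1.1]
tool_pos: [0.5821, 0.0444, 0.0247]
contact_force: [-1.9, -3.2, 1.5]
tool_pos: [0.582, 0.0447, 0.0246]
contact_force: [-2.9, -6.5, 1.8]
```

```bash
python3 -m creep '[[0,0,-0.001,0,0,0,0],[0,0,-0.0005,0,0,0,0],[0,0,0,0,0,0,0],[0,0,0,0,0,0,0]]' | egrep 'pos|force|t:'; python3 - <<'E'
from h import *
c=calibration('wrist')
im=save('wrist','w4.png')
cv2.imwrite('pics/z4.png',cv2.resize(im[120:340,0:330],(800,533))[:,:,::-1])
E
```

```text
t: 7.3
tool_pos: [0.5818, 0.045, 0.0246]
tool_rot: [3.09, -0.541, -0.005]
contact_force: [-5.7, -7.8, 4.2]
```

View pics/z4.png

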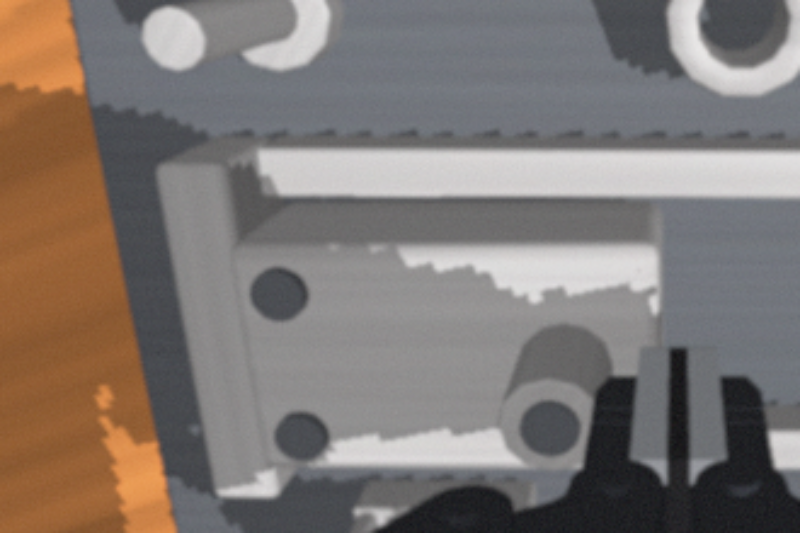

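The bracket is home: its front edge lies against the stop face and the force has risen to about 10 N. I retract, rise and go behind the lever.

```bash
python3 -m creep '[[0,0,0.008,0,0,0,0],[0,0,0.012,0,0,0,0],[0,0,0,-0.03,0,0,0],[0,0,0,-0.045,0,0,0],[0,0,0,-0.045,0,0,0],[0,0,0,-0.04,0,0,0],[0,0,0,-0.015,0,0,0],[0,-0.03,-0.013,0,0,0,0],[0,-0.035,-0.014,0,0,0,0],[0,-0.035,-0.014,0,0,0,0],[0,-0.035,-0.014,0,0,0,0],[0,-0.025,-0.014,0,0,0,0],[0,0,0,0,0,0,0]]'
python3 - <<'E'
from h import *
R=np.array([[.940,.340],[-.340,.940]]);t=np.array([.600,.094])
o=ctrl.get_obs();print(R.T@(o['tool_pos'][:2]-t),R.T@o['contact_force'][:2])
im=save('wrist','w5.png')
d=im[:,:,::-1].copy();c=calibration('wrist')
for p in [(0,30,39),(24,30,45),(24,-50,45),(-24,-50,45),(-24,30,45),(-115,-13,136),(-115,13,136)]:
    q=proj(c,np.r_[R@np.array(p[:2])/1e3+t,p[2]/1e3]);print(p,q.round());cv2.circle(d,tuple(int(v) for v in q.round()),2,(0,0,255),1)
cv2.imwrite('pics/w5d.png',cv2.resize(d,(800,600)))
E
```

```text
t: 8.65
tool_pos: [0.4472, 0.1492, 0.1985]
tool_rot: [-3.095, 0.537, 0.003]
contact_force: [0.1, 0.8, 0.1]
opening: 0.0
[-1.62437529e-01 -1.01297137e-04] [-0.23179757  0.78806357]
(0, 30, 39) [241. -21.]
(24, 30, 45) [240. -59.]
(24, -50, 45) [345. -58.]
(-24, -50, 45) [342.  11.]
(-24, 30, 45) [241.  11.]
(-115, -13, 136) [299. 142.]
(-115, 13, 136) [258. 142.]
```

View pics/w5d.png

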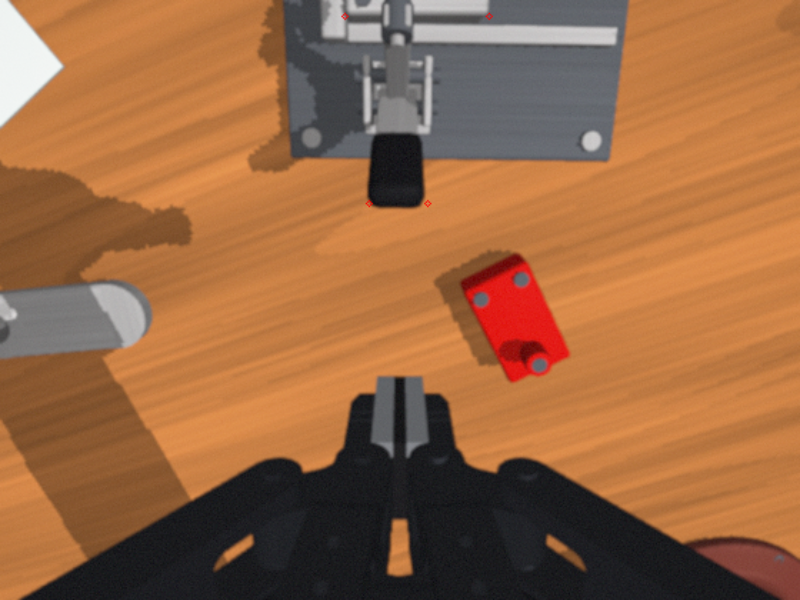

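The lever grip (396,170) is squarely in line with the shut fingers (400,380). Descending and closing in.

```bash
python3 -m creep '[[0,0,0,0.03,0,0,0],[0,0,0,0.035,0,0,0],[0,0,0,0.02,0,0,0],[0,0.008,0,0,0,0,0],[0,0.01,0,0,0,0,0],[0,0.006,0,0,0,0,0],[0,0.004,0,0,0,0,0],[0,0.004,0,0,0,0,0],[0,0.004,0,0,0,0,0],[0,0.004,0,0,0,0,0]]'
python3 -m creep '[[0,0.004,0,0,0,0,0],[0,0.004,0,0,0,0,0],[0,0.004,0,0,0,0,0],[0,0.004,0,0,0,0,0]]'
```

```text
t: 9.7
tool_pos: [0.4875, 0.1338, 0.115]
tool_rot: [-3.094, 0.542, -0.001]
contact_force: [0.4, -0.4, 0.5]
opening: -0.0001
t: 10.1
tool_pos: [0.5023, 0.1283, 0.1147]
tool_rot: [3.094, -0.542, -0.0]
contact_force: [-0.3, -0.6, 0.1]
opening: 0.0002
```

```bash
python3 - <<'E'
from h import *
im=save('wrist','w6.png');s=save('side','s6.png')
cv2.imwrite('pics/z6.png',np.hstack([cv2.resize(im[0:420,100:500],(420,441)),cv2.resize(s[170:290,190:293],(378,441),interpolation=2)])[:,:,::-1])
E
```

```text
(no output)
```

View pics/z6.png

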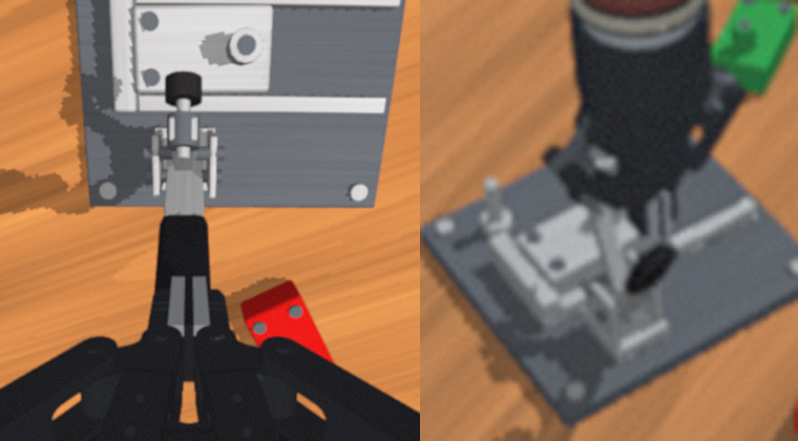

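```bash
python3 - <<'E'
from h import *
from scipy.spatial.transform import Rotation as Ro
R=np.array([[.940,.340],[-.340,.940]]);t=np.array([.600,.094])
c6=calibration('wrist')
o=ctrl.get_obs();T6=Ro.from_rotvec(o['tool_rot']).as_matrix()
Rc=np.array(c6['R'])@T6; pc=T6.T@(-np.array(c6['R']).T@c6['t']-o['tool_pos'])
T5=Ro.from_rotvec([-3.095,.537,.003]).as_matrix();c5=dict(c6);c5['R']=Rc@T5.T;c5['t']=-c5['R']@(np.array([.4472,.1492,.1985])+T5@pc)
def L(r,th,back): # th from open; back offset normal
    a=-.45+th; x=-.074+r*np.sin(a)-back*np.cos(a); z=.05+r*np.cos(a)+back*np.sin(a); return np.r_[R@[x,0]+t,z]
for r in(.03,.04,.05,.06,.095): print(r,'w5',proj(c5,L(r,0,0)).round(1),'front',proj(c5,L(r,0,-.0065)).round(1),'w6',[proj(c6,L(r,th,-.0065)).round(0).tolist() for th in(0,.1,.2,.3,.4)])
print('tcp w6',proj(c6,o['tool_pos']),'side',proj(calibration('side'),o['tool_pos']))
print('lever side',proj(calibration('side'),L(.095,0,0)),proj(calibration('side'),L(.095,.2,0)))
E
```

```text
0.03 w5 [279.8  92.3] front [279.9  84.2] w6 [[278.0, 191.0], [278.0, 186.0], [278.0, 181.0], [278.0, 176.0], [278.0, 170.0]]
0.04 w5 [279.8  98.6] front [279.9  90.4] w6 [[278.0, 202.0], [278.0, 196.0], [278.0, 189.0], [278.0, 182.0], [278.0, 175.0]]
0.05 w5 [279.8 105.3] front [279.9  96.9] w6 [[278.0, 215.0], [278.0, 207.0], [278.0, 199.0], [278.0, 190.0], [278.0, 180.0]]
0.06 w5 [279.8 112.3] front [279.9 103.9] w6 [[278.0, 229.0], [278.0, 219.0], [278.0, 209.0], [278.0, 198.0], [278.0, 186.0]]
0.095 w5 [279.8 140.5] front [279.9 131.6] w6 [[278.0, 285.0], [278.0, 270.0], [277.0, 253.0], [277.0, 234.0], [277.0, 212.0]]
tcp w6 [279.72663681 250.89753781] side [253.47265587 241.32832989]
lever side [255.75098471 238.67913313] [251.14991029 231.81343291]
```

```bash
python3 - <<'E'
from h import *
im=cv2.imread('pics/w6.png')[180:320,210:350];s=cv2.imread('pics/s6.png')[205:265,225:285]
cv2.circle(im,(70,71),1,(0,0,255),-1)
im=cv2.resize(im,(400,400),interpolation=2);s=cv2.resize(s,(400,400),interpolation=2)
q=((253.5-225)*6.67,(241.3-205)*6.67);cv2.circle(s,(int(q[0]),int(q[1])),4,(0,0,255),1)
d=np.hstack([im,s]);d=(255*(d/255.)**.45).astype('uint8')
cv2.imwrite('pics/z7.png',d)
E
```

```text
(no output)
```

View pics/z7.png

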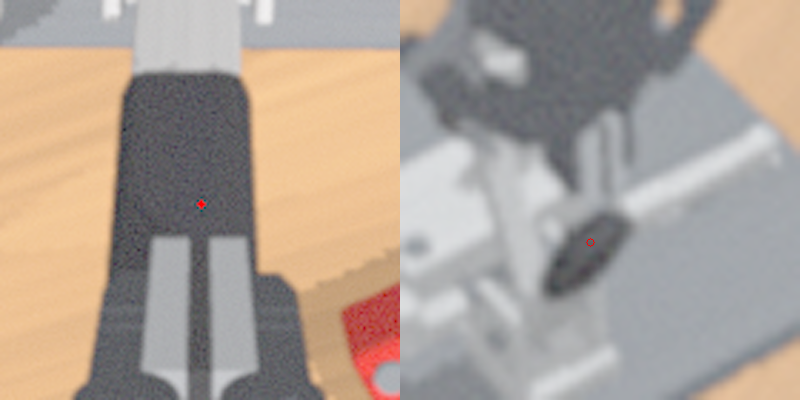

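Both views show the fingertip ends well above the reported TCP: grey tips at zoom row 235 against a projected TCP at 204, and 45 zoom px higher in the side view. They are about 20–35 mm high and passed over the lever's tip, and the lever hasn't moved. I go back, lower by 32 mm and try again.

```bash
python3 -m creep '[[0,-0.02,0,0,0,0,0],[0,-0.025,0,0,0,0,0],[0,-0.015,0,0,0,0,0],[0,0,0,0.02,0,0,0],[0,0,0,0.012,0,0,0],[0,0.008,0,0,0,0,0],[0,0.008,0,0,0,0,0],[0,0.006,0,0,0,0,0]]' | egrep 'pos|force|t:'; for i in 1 2 3; do python3 -m creep '[[0,0.004,0,0,0,0,0]]' | egrep 'pos|force'; done
```

```text
t: 11.0
tool_pos: [0.4681, 0.1409, 0.0836]
tool_rot: [-3.094, 0.543, -0.002]
contact_force: [-0.6, 0.4, 0.0]
tool_pos: [0.4717, 0.1396, 0.0836]
contact_force: [-0.2, 0.1, 0.4]
tool_pos: [0.4749, 0.1383, 0.0833]
contact_force: [0.5, -0.1, 1.1]
tool_pos: [0.477, 0.1375, 0.0829]
contact_force: [-12.3, 4.2, 7.7]
```

Contact came at fixture x≈-130 as expected, but the upward force suggests the tip is riding on the lever's end. I back off and go 14 mm lower.

```bash
python3 -m creep '[[0,-0.01,0,0,0,0,0],[0,-0.01,0,0,0,0,0],[0,0,0,0.014,0,0,0],[0,0.008,0,0,0,0,0],[0,0.004,0,0,0,0,0]]' | egrep 'pos|force|t:'; for i in 1 2 3 4; do python3 -m creep '[[0,0.004,0,0,0,0,0]]' | egrep 'pos|force'; done
python3 - <<'E'
from h import *
im=save('wrist','w8.png');s=save('side','s8.png')
im=cv2.resize(im[120:320,180:380],(400,400),interpolation=2);s=cv2.resize(s[190:270,215:295],(400,400),interpolation=2)
d=np.hstack([im,s])[:,:,::-1];d=(255*(d/255.)**.45).astype('uint8')
cv2.imwrite('pics/z8.png',d)
E
```

```text
t: 11.8
tool_pos: [0.4702, 0.1396, 0.0679]
tool_rot: [3.094, -0.542, -0.001]
contact_force: [0.2, 0.3, -0.6]
tool_pos: [0.4746, 0.1383, 0.0688]
contact_force: [0.2, 0.0, 0.9]
tool_pos: [0.4769, 0.1375, 0.0687]
contact_force: [-13.2, 4.1, 7.6]
tool_pos: [0.4786, 0.137, 0.0688]
contact_force: [-13.9, 5.0, 10.5]
tool_pos: [0.4827, 0.1356, 0.069]
contact_force: [-11.5, 3.8, 8.7]
```

View pics/z8.png

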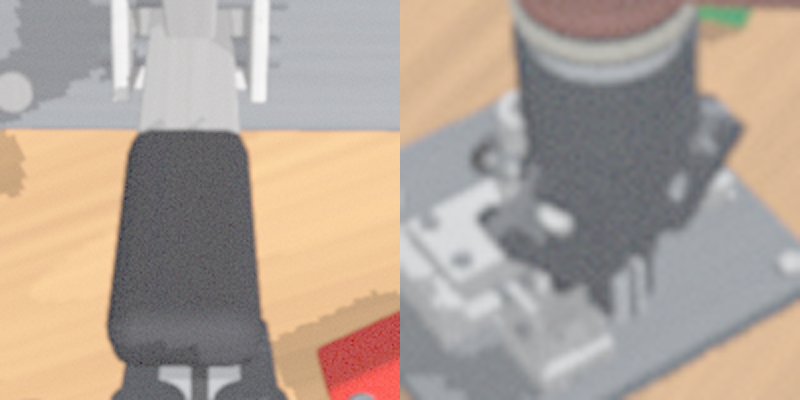

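The grip now hides the fingertips, so the fingers are behind the lever and it is moving. I keep pushing.

```bash
for i in 1 2 3 4; do python3 -m creep '[[0,0.004,0,0,0,0,0],[0,0.004,0,0,0,0,0]]' | egrep 'pos|force'; done
```

```text
tool_pos: [0.4917, 0.1325, 0.0708]
contact_force: [-14.6, 1.2, 19.6]
tool_pos: [0.5026, 0.1292, 0.0736]
contact_force: [-8.8, -1.2, 22.5]
tool_pos: [0.5126, 0.1258, 0.0751]
contact_force: [-4.1, -3.5, 20.6]
tool_pos: [0.5176, 0.1235, 0.071]
contact_force: [-0.5, -0.7, -0.0]
```

The force dropped to zero, so it likely snapped. I back straight off, rise and look.

```bash
python3 -m creep '[[0,-0.01,0,0,0,0,0],[0,-0.02,0,0,0,0,0],[0,-0.03,0,0,0,0,0],[0,-0.02,0,0,0,0,0],[0,0,0,-0.03,0,0,0],[0,0,0,-0.045,0,0,0],[0,0,0,-0.045,0,0,0],[0,0,0,-0.02,0,0,0],[0,0,0,0,0,0,0],[0,0,0,0,0,0,0]]'
python3 - <<'E'
from h import *
im=save('wrist','w9.png');s=save('side','s9.png');tp=save('top','t9.png')
im=cv2.resize(im[0:280,120:400],(400,400),interpolation=2);s=cv2.resize(s[190:290,190:290],(400,400),interpolation=2)
d=np.hstack([im,s])[:,:,::-1]
cv2.imwrite('pics/z9.png',d)
E
```

```text
t: 14.1
tool_pos: [0.4391, 0.1509, 0.2074]
tool_rot: [3.094, -0.542, -0.003]
contact_force: [-0.5, 0.2, -0.0]
opening: -0.0
```

View pics/z9.png

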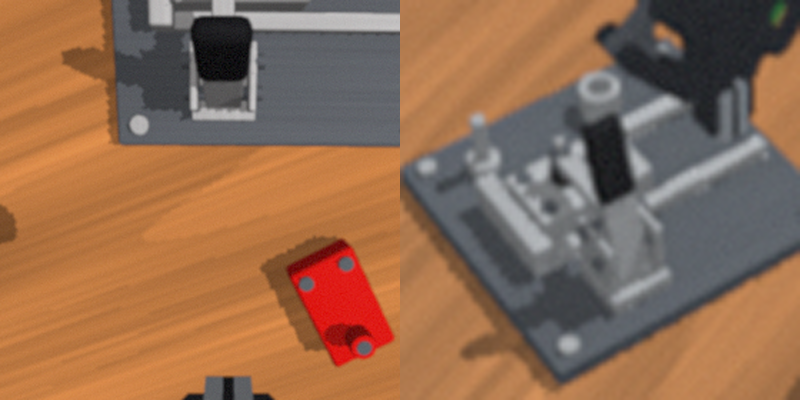

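```bash
python3 - <<'E'
from h import *
R=np.array([[.940,.340],[-.340,.940]]);t=np.array([.600,.094]);c=calibration('wrist');s=calibration('side')
for th in(0.3,.42,.55,.67):
    for r in(.046,.095):
        a=-.45+th;X=np.r_[R@[-.074+r*np.sin(a)-.0065*np.cos(a),0]+t,.05+r*np.cos(a)+.0065*np.sin(a)]
        print(th,r,'wrist',proj(c,X).round(),'side',proj(s,X).round())
o=ctrl.get_obs();print(o['t'],o['contact_force'])
E
```

```text
0.3 0.046 wrist [277.  80.] side [250. 243.]
0.3 0.095 wrist [277.  92.] side [250. 231.]
0.42 0.046 wrist [277.  72.] side [248. 241.]
0.42 0.095 wrist [277.  72.] side [248. 227.]
0.55 0.046 wrist [277.  63.] side [247. 239.]
0.55 0.095 wrist [277.  49.] side [245. 224.]
0.67 0.046 wrist [277.  55.] side [245. 238.]
0.67 0.095 wrist [277.  28.] side [242. 221.]
14.25 [ 0.15694875 -0.35069968  0.2580255 ]
```

Both views fit a lever angle of about 0.67: the grip base is at wrist row 56 (predicted 55), and the tip is at about (240,220) in the side view (predicted 242,221). The hand is clear, so I hand in.

```bash
python3 -c "
from station import finish_job
print(finish_job())"
```

```text
the job is handed in; nothing more can be done
None
```

The bracket is pushed home against the end stop and the toggle clamp is locked on it. I handed the job in at about 14 s of the 51 s allowed.

**Bracket:** I pushed it about 47 mm along the channel with the shut fingers. The force rose to about 10 N against the stop, and the wrist picture shows its front edge against the stop face.

**Lever:** I pushed it over its dead point until the force fell to zero. In the wrist and side views its position matches 0.67 rad, which is locked. The hand is backed off and raised clear, with wrist force about 0.4 N, which is just noise.

**What failed or disagreed:**
- **Missed first push:** the first lever push went over the top without touching it, because the visible fingertips sit about 20–35 mm above the reported TCP. I lowered the hand and pushed again.
- **Push point:** for the same reason, the bracket was probably pushed on its boss rather than its flat end. It looked flat in the channel in every picture.
- **Lever push force:** near the dead point the wrist force reached about 24 N, mostly upward. That is more than the 10 N expected but within the limits.
- **Not measured:** I saw the clamp arm come down over the bracket, but I could not measure the foot's force. I only checked the bystanders by eye: the bolt and collar stand where they were, and I did not recheck the ones on the bench.

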